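Mask the bores of four castings before painting

TASK

The four bare castings are about to be sprayed, so mask their machined bores: put into each bore the green pull plug of its size, nose down and fully home so that the flange lies flat on the face round the mouth, and let go. One plug is too big for any of the bores: leave it standing where it is.

Things in the scene. Friction and masses are not known exactly. Their poses are not given: they have to be found in the camera images.
- casting_30: bare grey casting standing base down, bore facing straight up; the smallest: an oval two-bolt base 86 x 52 mm, 10 mm thick, round boss 48 mm across with a stub on one side, bore 30 mm across and 32 mm deep, with a 2 mm chamfer at its mouth. Total height 42 mm (the flat machined face round the bore mouth). Heavy, does not shift. Origin: centre of the underside, on the bore's axis, so the mouth's centre is 42 mm straight above it; z up, any yaw.
- casting_40: bare grey casting standing base down, bore facing straight up; a lozenge-shaped two-bolt base 128 x 72 mm, 12 mm thick, round boss 62 mm across with two ribs, bore 40 mm across and 38 mm deep, with a 2 mm chamfer at its mouth. Total height 50 mm (the flat machined face round the bore mouth). Heavy, does not shift. Origin: centre of the underside, on the bore's axis, so the mouth's centre is 50 mm straight above it; z up, any yaw.
- casting_50: bare grey casting standing base down, bore facing straight up; a square four-bolt base 100 x 100 mm with rounded corners, 12 mm thick, round boss 74 mm across with four ribs, bore 50 mm across and 34 mm deep, with a 2 mm chamfer at its mouth. Total height 46 mm (the flat machined face round the bore mouth). Heavy, does not shift. Origin: centre of the underside, on the bore's axis, so the mouth's centre is 46 mm straight above it; z up, any yaw.
- casting_60: bare grey casting standing base down, bore facing straight up; the largest: a round six-bolt base 124 mm across, 12 mm thick, round boss 86 mm across with six ribs, bore 60 mm across and 44 mm deep, with a 2 mm chamfer at its mouth. Total height 56 mm (the flat machined face round the bore mouth). Heavy, does not shift. Origin: centre of the underside, on the bore's axis, so the mouth's centre is 56 mm straight above it; z up, any yaw.
- plug_30: green plastic plug, smallest of five of one shape, standing on its nose. Nose 18 mm across at the tip, tapering out to 28 mm at 18 mm; flange 38 mm across from 20 to 24 mm above the tip; on it a pull stem to hold it by, 16 mm across, top 52 mm above the tip. Fits the 30 mm bore. About 24 g. Origin: centre of the tip; z up its axis; yaw of no matter.
- plug_40: green plastic plug, second smallest of five of one shape, standing on its nose. Nose 28 mm across at the tip, tapering out to 38 mm at 18 mm; flange 48 mm across from 20 to 24 mm above the tip; on it a pull stem to hold it by, 16 mm across, top 52 mm above the tip. Fits the 40 mm bore. About 33 g. Origin: centre of the tip; z up its axis; yaw of no matter.
- plug_50: green plastic plug, middle-sized of five of one shape, standing on its nose. Nose 38 mm across at the tip, tapering out to 48 mm at 18 mm; flange 58 mm across from 20 to 24 mm above the tip; on it a pull stem to hold it by, 16 mm across, top 52 mm above the tip. Fits the 50 mm bore. About 45 g. Origin: centre of the tip; z up its axis; yaw of no matter.
- plug_60: green plastic plug, second largest of five of one shape, standing on its nose. Nose 48 mm across at the tip, tapering out to 58 mm at 18 mm; flange 68 mm across from 20 to 24 mm above the tip; on it a pull stem to hold it by, 16 mm across, top 52 mm above the tip. Fits the 60 mm bore. About 60 g. Origin: centre of the tip; z up its axis; yaw of no matter.
- plug_70: green plastic plug, largest of five of one shape, standing on its nose. Nose 58 mm across at the tip, tapering out to 68 mm at 18 mm; flange 78 mm across from 20 to 24 mm above the tip; on it a pull stem to hold it by, 16 mm across, top 52 mm above the tip. Fits none of the bores. About 77 g. Origin: centre of the tip; z up its axis; yaw of no matter.
Mind the look-alikes: they are no part of the job. What is shaped like the plug_50 but orange or purple is not meant.

How it is judged (in metres and radians):
At the end, for the whole second after the job is handed in: Each of the four castings has the plug of its own bore size in it: plug upright within 0.1 rad, on the bore's axis within 8 mm, its flange down on the machined face (height within 3 mm above and 4 mm below), released and at rest; the largest plug still stands upright within 20 mm of where it stood (horizontal distance between plug_30 and casting_30 below 0.008 m and z of plug_30 in the frame of casting_30 between 0.018 and 0.025 m and angle between each of plug_30, plug_40, plug_50, plug_60, plug_70's own z axis and vertical below 0.1 rad and linear speed of each of plug_30, plug_40, plug_50, plug_60, plug_70 below 0.02 m/s and angular speed of each of plug_30, plug_40, plug_50, plug_60 below 0.2 rad/s and horizontal distance between plug_40 and casting_40 below 0.008 m and z of plug_40 in the frame of casting_40 between 0.026 and 0.033 m and horizontal distance between plug_50 and casting_50 below 0.008 m and z of plug_50 in the frame of casting_50 between 0.022 and 0.029 m and horizontal distance between plug_60 and casting_60 below 0.008 m and z of plug_60 in the frame of casting_60 between 0.032 and 0.039 m and distance of plug_70 from where it was at the start of the episode below 0.02 m); the robot touches nothing.
It also fails if it takes over 104 s, if anything falls off the work surface, if the arm or the gripper's body presses on something with over 40 N, if the wrist force passes 120 N, or if a joint passes its speed limit or range.

ROBOT

A 7-joint arm with a two-finger parallel gripper is mounted at the origin on a cart in front of the work surface, level with it; the furniture and walls round the work are solid. World frame = base frame: x ahead of the robot, y to its left, z up, the work surface at z = 0. Lengths are in m, angles in degrees, forces in N, time in s.
With the tool pointing down it reaches from about 0.425 to 0.875 m from the base axis. Payload 4.7 kg.
Tool frame: the origin (TCP) lies midway between the tips of the shut fingers; the grasp point (between the pads) lies 19 mm behind it; z points along the fingers, x is the direction in which the jaws open and shut, and the axes are right-handed (so a half turn about z gives the same grasp; the last joint's range is limited). The gripper opens to 87 mm and grips with 3 to 60 N. Pads are 19 mm wide; open, the fingers measure 117 mm over their backs; the gripper's body (75 mm by 190 mm) begins 51 mm behind the grasp point.
Start: joints at [68.531, 18.392, -4.016, 83.108, 1.295, 78.541, -3.26], TCP at [0.246, -0.602, 0.223] pointing down, gripper open.
Joint ranges: [-163.93, 163.93], [-17.29, 119.83], [-79.2, 71.16], [3.27, 140.29], [-89.18, 269.18], [5.43, 117.66], [-154.24, 154.24]. Speed limits (degrees/s): [147.25, 147.25, 180, 180, 180, 180, 180].

INTERFACE

Orientations are given as [roll, pitch, yaw] about the fixed x, y, z axes, in that order (R = Rz(yaw) Ry(pitch) Rx(roll)).
In Python, from cell import telemetry, optics, env gives the robot as it stands.
- The arm moves only by the tool arm_command, never from a script. Its arguments are lists of equal length, an entry for each row: "translation": the shift along the tool's x, y, z in cm, a list of three; "twist": the turn about the tool's z in degrees. In form: {"translation": [[x, y, z], ...], "twist": [twist, ...]}. A call has 1 to 10 rows; each row shifts and turns the pose as measured when the row begins, along the tool's axes as they then stand; what a row does not reach is not made up. A row lasts 1/8 s, in which the tool goes at most 62.5 mm and 10.7 degrees, less where a joint would pass 70% of its speed; a pose out of reach is approached as far as the arm can. A call is refused whole if a number of a shift passes 6.25 or a number of a turn 10.7, either way. A call with a gripper value outside its range is refused whole. "grip" is the opening in per cent of the stroke, from 0 (shut) to 100 (fully open), set as the call begins (left out, the last holds). The fingers move at their own pace and stop on an object; "force" is the grip in N (left out, the last holds). Time passes only in rows, so rows that do not move let the fingers close. It gives the time, the measured TCP pose, the force and the opening at its end, in the units of the state.
- telemetry.get_obs(): the state, without advancing time (a new reading comes with each control period).
- optics.read_camera(name): name is "scene" or "top"; returns a dict with "img" (420x560x3 uint8, blue, green, red), "fx", "fy", "cx", "cy" (pixels), "extrinsics" (4x4, takes a point from camera to world coordinates). Camera axes: x right, y up, looking along -z (the intrinsics and any distortion apply to the point x, -y, -z); pixel columns grow to the right and rows downward; lengths in m; the calibration is good to about 2 mm. A picture is of the moment at which its call begins. There is no depth.
- env.sign_off(): hands the job in, once; it reports no verdict.
The state is a dict: "time_s": time; "qpos": joint angles; "joint_velocities": joint speeds; "effort": joint torques, N m; "tool_pos": TCP position; "tool_rot": TCP orientation; "force": force on the tool from outside, world axes, zero at the start; "wrist_torque": the same for the moment, N m; "grip_width": finger opening in m.
Only numpy, scipy, OpenCV 4.12 (cv2) and the standard library are available. Lean on these libraries where they do the work, as an engineer would, in place of code of your own. Each camera call takes 0.05 s, during which the arm holds its last target. There are 200 camera calls.

## Working session

There is one attempt and no reset: what is moved stays moved. The work goes in short steps, Python scripts to look and compute and a tool call to move; the robot and the scene stay as the last step left them, time stands still between calls to the robot, and variables do not carry over. Pictures are saved under pics/ and viewed, about 12 in all and at most 16, crops included, and the job is handed in when it is done.

Besides the shell and the picture viewer there is one more tool, called as name(argument=value, ...), one argument or row to a line, values as JSON. arm_command: Moves the arm, as the interface text tells. Its arguments: {"type":"object","properties":{"translation":{"type":"array","items":{"type":"array","items":{"type":"number"}}},"twist":{"type":"array","items":{"type":"number"}},"grip":{"type":"number"},"force":{"type":"number"}},"required":["translation","twist"]}

```bash
mkdir -p pics; ls
python3 - <<'E'
from cell import telemetry, optics, env
import cv2
o=telemetry.get_obs(); print({k:o[k] for k in('time_s','tool_pos','tool_rot','grip_width','force')})
for n in('scene','top'):
    c=optics.read_camera(n); cv2.imwrite(f'pics/{n}0.png',c['img']); print(n,{k:c[k] for k in c if k!='img'})
E
```

```text
pics
{'time_s': 0.0, 'tool_pos': array([ 0.24614356, -0.60099002,  0.22145943]), 'tool_rot': array([ 1.79994989e+02,  1.09494905e-01, -6.77205830e+01]), 'grip_width': 0.08694838994585663, 'force': array([ 0.08416658,  0.37526447, -0.02582292])}
scene {'fx': 465.3074336641268, 'fy': 465.3074336641268, 'cx': 283.2909300257236, 'cy': 207.06233579068578, 'extrinsics': array([[-0.86653246,  0.36812339, -0.33705586,  0.16310699],
       [-0.49898072, -0.6549197 ,  0.56753716,  0.6303692 ],
       [-0.01182082,  0.65997375,  0.75119566,  0.80648482],
       [ 0.        ,  0.        ,  0.        ,  1.        ]])}
top {'fx': 496.2253760579648, 'fy': 496.2253760579648, 'cx': 277.3991228742327, 'cy': 215.78072256085238, 'extrinsics': array([[ 0.02414177,  0.9984119 , -0.05090043,  0.44861772],
       [-0.99965564,  0.02463301,  0.00904576,  0.09437664],
       [ 0.01028523,  0.05066453,  0.99866277,  1.1874755 ],
       [ 0.        ,  0.        ,  0.        ,  1.        ]])}
```

View pics/scene0.png

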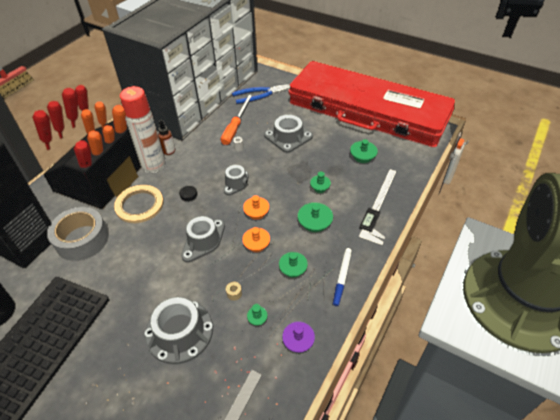

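View pics/top0.png

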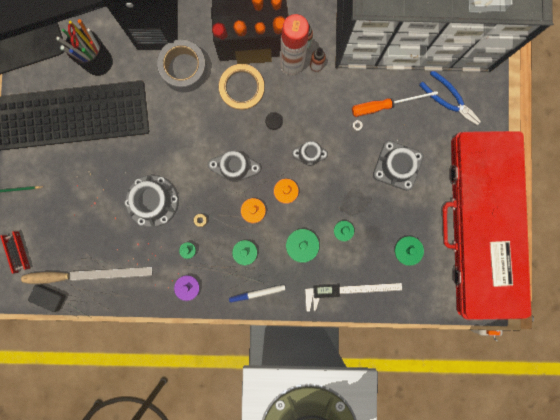

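Candidates in the top view:
- **Green plugs:** (187,250), (245,252), (303,245), (344,231), (410,250).
- **Look-alikes, not meant:** orange at (253,210) and (286,190), purple at (187,288).
- **Castings:** (148,200), (233,165), (311,152), (402,163).

Next I'll measure these in both views.

```bash
cat > h.py <<'E'
import numpy as np, cv2
from cell import telemetry, optics, env
def ray(c,u,v):
    E=c['extrinsics']; d=E[:3,:3]@np.array([(u-c['cx'])/c['fx'],-(v-c['cy'])/c['fy'],-1.]); return E[:3,3],d
def onz(c,u,v,z):
    o,d=ray(c,u,v); return o+d*(z-o[2])/d[2]
def proj(c,p):
    E=c['extrinsics']; q=E[:3,:3].T@(np.asarray(p)-E[:3,3]); return c['cx']-c['fx']*q[0]/q[2], c['cy']+c['fy']*q[1]/q[2]
def tri(c1,p1,c2,p2):
    o1,d1=ray(c1,*p1); o2,d2=ray(c2,*p2)
    s=np.linalg.lstsq(np.c_[d1,-d2],o2-o1,rcond=None)[0]
    a,b=o1+d1*s[0],o2+d2*s[1]; return (a+b)/2,np.linalg.norm(a-b)
def greens(c):
    h=cv2.cvtColor(c['img'],cv2.COLOR_BGR2HSV)
    m=cv2.inRange(h,(55,90,40),(90,255,255)); m=cv2.morphologyEx(m,cv2.MORPH_CLOSE,np.ones((3,3)))
    return [k for k in cv2.findContours(m,cv2.RETR_EXTERNAL,cv2.CHAIN_APPROX_NONE)[0] if cv2.contourArea(k)>80]
def onplane(c,k,z): # contour pixels -> world xy on plane z
    return np.array([onz(c,u,v,z)[:2] for u,v in k.reshape(-1,2)],np.float32)
E
python3 - <<'E'
from h import *
C={n:optics.read_camera(n) for n in('scene','top')}
for n in C:
    print(n)
    for k in greens(C[n]):
        p=onplane(C[n],k,.024)
        (x,y),r=cv2.minEnclosingCircle(p); e=cv2.fitEllipse(p)
        print(np.round(k.reshape(-1,2).mean(0)), 'ell',np.round(e[0],4),np.round(np.array(e[1])*1e3,1),'R',round(np.hypot(*e[0]),3))
# crops
t=C['top']['img']; s=C['scene']['img']
cv2.imwrite('pics/ct.png',cv2.resize(t[125:305,120:440],None,fx=2.5,fy=2.5,interpolation=cv2.INTER_CUBIC))
cv2.imwrite('pics/cs.png',cv2.resize(s[105:365,135:395],None,fx=2.3,fy=2.3,interpolation=cv2.INTER_CUBIC))
E
```

```text
scene
[256. 315.] ell [0.4244 0.2946] [35.5 42.3] R 0.517
[293. 264.] ell [0.4215 0.1622] [56.  59.7] R 0.452
[315. 216.] ell [0.4403 0.0286] [75.8 81.3] R 0.441
[320. 182.] ell [ 0.4779 -0.0701] [43.9 63.1] R 0.483
[363. 151.] ell [ 0.4335 -0.2211] [64.4 82.1] R 0.487
top
[187. 250.] ell [0.4226 0.2929] [35.7 36.6] R 0.514
[244. 252.] ell [0.4207 0.159 ] [55.2 56.3] R 0.45
[409. 251.] ell [ 0.4343 -0.2265] [66.4 67.1] R 0.49
[302. 245.] ell [0.4403 0.0242] [75.7 76.5] R 0.441
[344. 230.] ell [ 0.4771 -0.0723] [45.6 46.4] R 0.483
```

View pics/ct.png

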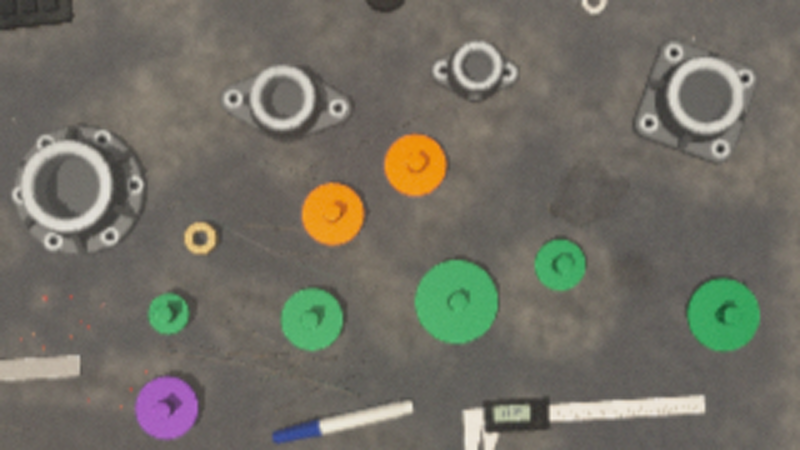

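View pics/cs.png

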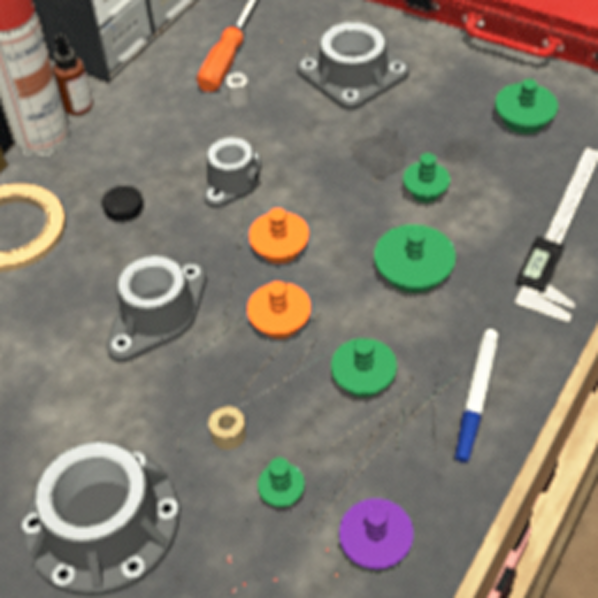

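```bash
cat >> h.py <<'E'
from scipy.optimize import least_squares
def circ(p):
    p=np.asarray(p,float); c0=p.mean(0); r0=np.hypot(*(p-c0).T).mean()
    return least_squares(lambda q:np.hypot(p[:,0]-q[0],p[:,1]-q[1])-q[2],[*c0,r0],loss='soft_l1',f_scale=.0007).x
def rings(c,th=150):
    h=cv2.cvtColor(c['img'],cv2.COLOR_BGR2HSV)
    m=cv2.inRange(h,(0,0,th),(180,50,255))
    ks,H=cv2.findContours(m,cv2.RETR_CCOMP,cv2.CHAIN_APPROX_NONE); out=[]
    for i,k in enumerate(ks):
        if H[0][i][3]<0 and H[0][i][2]>=0:
            j=max([q for q in range(len(ks)) if H[0][q][3]==i],key=lambda q:cv2.contourArea(ks[q]))
            if cv2.contourArea(ks[j])>60: out.append((k,ks[j]))
    return out
E
python3 - <<'E'
from h import *
C={n:optics.read_camera(n) for n in('scene','top')}
G={'30':(.423,.293),'40':(.477,-.072),'50':(.421,.159),'60':(.434,-.2265),'70':(.44,.024)}
for g,xy in G.items():
    px={};r=[]
    for n in C:
        best=min((circ(onplane(C[n],k,.023)) for k in greens(C[n])),key=lambda q:np.hypot(q[0]-xy[0],q[1]-xy[1]))
        px[n]=proj(C[n],[best[0],best[1],.023]); r.append(best)
    P,e=tri(C['scene'],px['scene'],C['top'],px['top'])
    print('plug',g,'tri',np.round(P*1e3,1),'gap',round(e*1e3,1),'d',[round(2e3*q[2],1) for q in r],'top@z',np.round(r[1][:2],4),'px',np.round(px['scene']))
K={'30':(311,152,.042,48),'40':(233,165,.05,62),'50':(402,163,.046,74),'60':(148,200,.056,86)}
R={n:rings(C[n]) for n in C}
for g,(u,v,z,D) in K.items():
    xy=onz(C['top'],u,v,z)[:2]
    for w in(0,1):
        px={};r=[]
        for n in C:
            b=min((circ(onplane(C[n],k[w],z)) for k in R[n]),key=lambda q:np.hypot(q[0]-xy[0],q[1]-xy[1])); px[n]=proj(C[n],[b[0],b[1],z]); r.append(b)
        P,e=tri(C['scene'],px['scene'],C['top'],px['top'])
        print('cast',g,'in' if w else 'out','tri',np.round(P*1e3,1),'gap',round(e*1e3,1),'d',[round(2e3*q[2],1) for q in r],'@z scene,top',[np.round(q[:2],4) for q in r])
E
```

```text
plug 30 tri [423.7 293.7  21.8] gap 2.3 d [np.float64(37.8), np.float64(36.0)] top@z [0.4227 0.2929] px [257. 315.]
plug 40 tri [477.9 -72.4  20.3] gap 1.5 d [np.float64(49.7), np.float64(46.0)] top@z [ 0.4771 -0.0724] px [320. 183.]
plug 50 tri [421.6 159.7  20.9] gap 2.2 d [np.float64(57.9), np.float64(55.5)] top@z [0.4207 0.159 ] px [293. 264.]
plug 60 tri [ 434.8 -227.9   17.9] gap 1.4 d [np.float64(72.4), np.float64(66.8)] top@z [ 0.4342 -0.2268] px [363. 151.]
plug 70 tri [441.2  24.4  19.4] gap 1.8 d [np.float64(78.3), np.float64(75.9)] top@z [0.4405 0.0242] px [315. 216.]
cast 30 out tri [660.9  11.1  42.9] gap 1.5 d [np.float64(46.8), np.float64(43.2)] @z scene,top [array([0.6621, 0.0107]), array([0.6604, 0.0106])]
cast 30 in tri [661.2  11.3  40.1] gap 1.9 d [np.float64(27.1), np.float64(32.7)] @z scene,top [array([0.6608, 0.0132]), array([0.66  , 0.0109])]
cast 40 out tri [625.3 191.1  50.9] gap 1.4 d [np.float64(60.1), np.float64(57.4)] @z scene,top [array([0.6264, 0.1909]), array([0.6248, 0.1908])]
cast 40 in tri [625.7 191.6  47.6] gap 2.0 d [np.float64(39.2), np.float64(43.2)] @z scene,top [array([0.6252, 0.1935]), array([0.6245, 0.1908])]
cast 50 out tri [ 638.7 -202.8   45.7] gap 1.4 d [np.float64(71.6), np.float64(69.5)] @z scene,top [array([ 0.6392, -0.2021]), array([ 0.6381, -0.203 ])]
cast 50 in tri [ 637.8 -202.    44.1] gap 1.6 d [np.float64(47.6), np.float64(52.5)] @z scene,top [array([ 0.6373, -0.1995]), array([ 0.6368, -0.2019])]
cast 60 out tri [538.3 385.5  58.5] gap 2.3 d [np.float64(85.0), np.float64(82.4)] @z scene,top [array([0.5406, 0.3853]), array([0.5375, 0.3854])]
cast 60 in tri [538.  386.   54.4] gap 2.3 d [np.float64(60.1), np.float64(62.8)] @z scene,top [array([0.5382, 0.3871]), array([0.5369, 0.3849])]
```

The triangulated heights and sizes match the text: flanges at about 20 mm, faces at about 43/51/46/58 mm. The order is plug_60, then 40, 50 and 30. plug_70 at (0.441, 0.024) stays. First I turn the tool to yaw 0, which makes tool x = world x, tool y = −world y and tool z = down.

arm_command(
  translation=[
    [0,0,0],
    [0,0,0],
    [0,0,0],
    [0,0,0],
    [0,0,0],
    [0,0,0],
    [0,0,0],
    [0,0,0],
  ],
  twist=[-10,-10,-10,-10,-10,-10,-8,0],
  grip=45,
  force=30,
)

```text
time_s: 1.3
tool_pos: [0.246, -0.6009, 0.2212]
tool_rot: [-179.9, 0.1, 2.4]
force: [-0.1, 0.7, 0.0]
grip_width: 0.0394
```

arm_command(
  translation=[
    [2.7,-5.3,0],
    [2.7,-5.3,0],
    [2.7,-5.3,0],
    [2.7,-5.3,0],
    [2.7,-5.3,0],
    [2.7,-5.3,0],
    [2.7,-5.3,0],
    [0,0,0],
  ],
  twist=[2.4,0,0,0,0,0,0,0],
)

```text
time_s: 2.3
tool_pos: [0.4426, -0.2202, 0.2217]
tool_rot: [180.0, -0.1, -1.6]
force: [-0.6, -1.6, -0.1]
grip_width: 0.0394
```

arm_command(
  translation=[
    [-0.8,0.7,4],
    [0,0,5],
    [0,0,4],
    [0,0,0],
    [0,0,0],
  ],
  twist=[-1.6,0,0,0,0],
)

```text
time_s: 2.92
tool_pos: [0.4352, -0.2319, 0.0916]
tool_rot: [179.6, -0.4, -0.7]
force: [0.0, -1.4, 0.5]
grip_width: 0.0392
```

Run:
```python
from h import *
s=optics.read_camera('scene')
cv2.imwrite('pics/s1.png',cv2.resize(s['img'][80:220,290:470],None,fx=3.3,fy=3.3,interpolation=cv2.INTER_CUBIC))
o=telemetry.get_obs();print(o['tool_pos'],o['tool_rot'])
```

```text
[ 0.43502874 -0.23194495  0.09158336] [179.62798333  -0.36413626  -0.64905002]
```

View pics/s1.png

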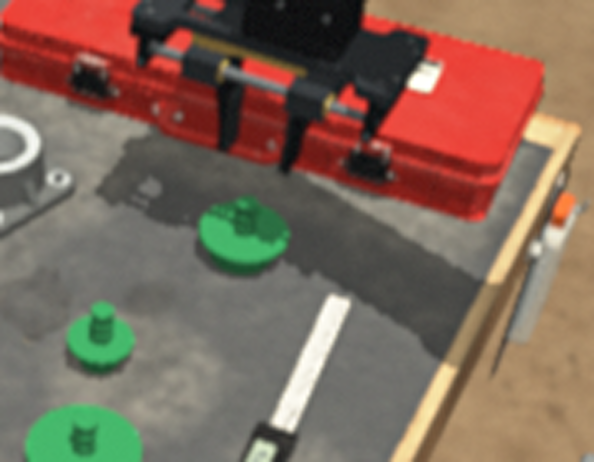

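Fingers straddle x just behind plug_60 at crop (240,230), and the body clears the toolbox. I'll correct y, descend and grip.

arm_command(
  translation=[
    [0,-0.4,1.5],
    [0,0,0],
    [0,0,2.5],
    [0,0,2],
    [0,0,0],
  ],
  twist=[-0.7,0,0,0,0],
)

```text
time_s: 3.6
tool_pos: [0.4389, -0.2302, 0.0341]
tool_rot: [179.3, -0.8, 0.0]
force: [-0.6, 0.2, 0.6]
grip_width: 0.0395
```

arm_command(
  translation=[
    [-0.4,-0.3,0.5],
    [0,0,0],
    [0,0,0],
  ],
  twist=[0,0,0],
)

```text
time_s: 3.98
tool_pos: [0.4362, -0.2278, 0.0309]
tool_rot: [179.2, -0.9, 0.1]
force: [0.9, -0.0, -1.0]
grip_width: 0.0389
```

arm_command(
  translation=[
    [-0.1,0,0.2],
    [0,0,0],
    [0,0,0],
    [0,0,0],
    [0,0,0],
  ],
  twist=[0,0,0,0,0],
  grip=0,
  force=30,
)

```text
time_s: 4.6
tool_pos: [0.4355, -0.2282, 0.0296]
tool_rot: [179.1, -1.0, 0.0]
force: [0.2, -1.0, 0.1]
grip_width: 0.0151
```

arm_command(
  translation=[
    [0,0,-2],
    [0,0,-4],
    [0,0,-6],
    [0,-3,-1],
    [1,-5.5,0],
    [1,-6,0],
    [1,-6,0],
    [1,-6,0],
    [1,-6,0],
    [1,-6,0],
  ],
  twist=[0,0,0,0,0,0,0,0,0,0],
)

```text
time_s: 5.85
tool_pos: [0.4974, 0.1635, 0.1596]
tool_rot: [179.0, -1.4, -0.8]
force: [1.4, 0.5, -1.3]
grip_width: 0.0152
```

arm_command(
  translation=[
    [1,-5.5,0],
    [1,-5.5,0],
    [1,-5.5,0],
    [0.5,-4,0],
    [0,0,0],
    [0,0,0],
  ],
  twist=[-0.8,0,0,0,0,0],
)

```text
time_s: 6.6
tool_pos: [0.5324, 0.3795, 0.1541]
tool_rot: [179.2, -1.2, 0.3]
force: [-0.7, -0.9, -0.9]
grip_width: 0.0152
```

arm_command(
  translation=[
    [0.6,-0.6,2],
    [0,0,2],
    [0,0,0],
    [0,0,0],
  ],
  twist=[0,0,0,0],
)

```text
time_s: 7.1
tool_pos: [0.5413, 0.3798, 0.1101]
tool_rot: [178.9, -1.2, -0.0]
force: [-0.2, -0.1, -0.4]
grip_width: 0.0151
```

Run:
```python
from h import *
s=optics.read_camera('scene'); t=optics.read_camera('top')
a=cv2.resize(s['img'][240:380,110:250],(420,420)); b=cv2.resize(t['img'][130:270,80:220],(420,420))
cv2.imwrite('pics/s2.png',np.hstack([a,b]))
o=telemetry.get_obs();print(o['tool_pos'],o['tool_rot'])
```

```text
[0.54123821 0.3799154  0.11038984] [ 1.78929469e+02 -1.18087214e+00 -2.80561554e-02]
```

View pics/s2.png

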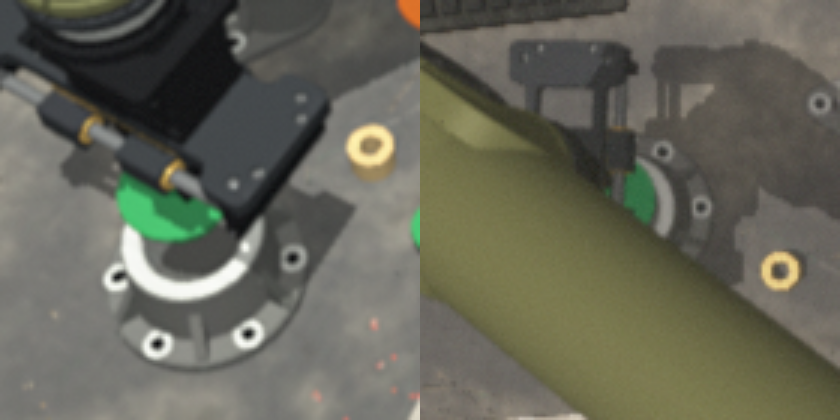

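Plug_60 hangs upright over the bore at crop (190,240). I'll fine-tune and lower.

arm_command(
  translation=[
    [-0.4,-0.5,1],
    [0,0,0],
    [0,0,0],
  ],
  twist=[0,0,0],
)

```text
time_s: 7.58
tool_pos: [0.5373, 0.3858, 0.1007]
tool_rot: [179.0, -1.3, -0.0]
force: [-0.4, 0.1, 0.3]
grip_width: 0.0152
```

arm_command(
  translation=[
    [0,0,1],
    [0,0,1],
    [0,0,1],
    [0,0,0.5],
    [0,0,0],
  ],
  twist=[0,0,0,0,0],
)

```text
time_s: 8.2
tool_pos: [0.5384, 0.3852, 0.0659]
tool_rot: [178.9, -1.3, -0.0]
force: [-1.2, 0.0, 1.9]
grip_width: 0.0149
```

arm_command(
  translation=[
    [0,0,0.2],
    [0,0,0],
  ],
  twist=[0,0],
)

```text
time_s: 8.45
tool_pos: [0.5385, 0.3853, 0.066]
tool_rot: [178.9, -1.3, -0.0]
force: [-1.5, 0.3, 0.2]
grip_width: 0.0153
```

arm_command(
  translation=[
    [0,0,0],
    [0,0,0],
    [0,0,0],
    [0,0,0],
  ],
  twist=[0,0,0,0],
  grip=45,
)

```text
time_s: 8.95
tool_pos: [0.5385, 0.385, 0.0644]
tool_rot: [178.9, -1.3, -0.1]
force: [0.1, -0.5, -0.1]
grip_width: 0.0379
```

arm_command(
  translation=[
    [0,0,-2],
    [0,0,-3],
    [0,0,-4],
    [0,0,0],
  ],
  twist=[0,0,0,0],
)

```text
time_s: 9.45
tool_pos: [0.5366, 0.3879, 0.1612]
tool_rot: [179.0, -1.4, -0.0]
force: [0.2, -0.0, -0.6]
grip_width: 0.0393
```

Next is plug_30, the nearest.

arm_command(
  translation=[
    [-3.8,3.1,0],
    [-3.8,3.1,0],
    [-3.6,3.1,0],
    [0,0,3],
    [0,0,4],
    [0,0,0],
    [0,0,0],
  ],
  twist=[0,0,0,0,0,0,0],
)

```text
time_s: 10.32
tool_pos: [0.4254, 0.2911, 0.0929]
tool_rot: [178.9, -1.9, -0.2]
force: [-0.0, 0.1, -0.1]
grip_width: 0.039
```

Run:
```python
from h import *
s=optics.read_camera('scene'); t=optics.read_camera('top')
a=cv2.resize(s['img'][240:380,110:310],(600,420)); 
cv2.imwrite('pics/s3.png',a)
```

```text
(no output)
```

View pics/s3.png

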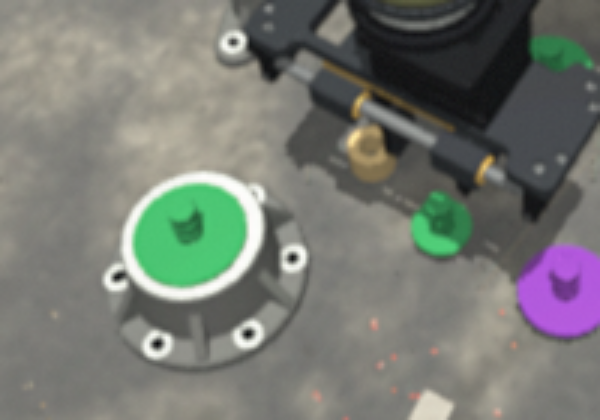

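Plug_60 sits flat and concentric on casting_60. Going down on plug_30.

arm_command(
  translation=[
    [-0.3,-0.3,1.5],
    [0,0,2],
    [0,0,2],
    [0,0,0],
    [0,0,0],
  ],
  twist=[0,0,0,0,0],
)

```text
time_s: 11.05
tool_pos: [0.4244, 0.2938, 0.0342]
tool_rot: [179.0, -1.9, -0.1]
force: [0.1, -0.3, -0.2]
grip_width: 0.0391
```

arm_command(
  translation=[
    [-0.1,0,0.5],
    [0,0,0],
    [0,0,0],
  ],
  twist=[0,0,0],
)

```text
time_s: 11.42
tool_pos: [0.4242, 0.2942, 0.0298]
tool_rot: [179.0, -2.0, -0.1]
force: [-0.1, -0.2, 0.3]
grip_width: 0.0391
```

arm_command(
  translation=[
    [0,0,0],
    [0,0,0],
    [0,0,0],
    [0,0,0],
  ],
  twist=[0,0,0,0],
  grip=0,
)

```text
time_s: 11.92
tool_pos: [0.4245, 0.2944, 0.0305]
tool_rot: [179.0, -2.1, -0.2]
force: [-1.4, 0.4, 2.0]
grip_width: 0.0152
```

arm_command(
  translation=[
    [0,0,-2],
    [0,0,-4],
    [0,0,-6],
    [2,2,-1],
    [4.2,5,0],
    [4.2,5,0],
    [4.2,5,0],
    [4.2,5,0],
    [4,5,0],
    [0,0,0],
  ],
  twist=[0,0,0,0,0,0,0,0,0,0],
)

```text
time_s: 13.18
tool_pos: [0.6478, 0.0335, 0.1921]
tool_rot: [179.1, -3.0, 0.3]
force: [-0.7, 0.4, -0.8]
grip_width: 0.0154
```

arm_command(
  translation=[
    [0.5,1.2,0.5],
    [0.4,1.0,1.5],
    [0,0,2],
    [0,0,2],
    [0,0,2],
    [0,0,0],
    [0,0,0],
  ],
  twist=[0,0,0,0,0,0,0],
)

```text
time_s: 14.05
tool_pos: [0.6592, 0.0139, 0.1078]
tool_rot: [179.2, -2.9, 0.7]
force: [-0.4, 0.6, -0.0]
grip_width: 0.0152
```

arm_command(
  translation=[
    [-0.1,0.3,1],
    [0,0,1],
    [0,0,0],
    [0,0,0],
  ],
  twist=[0.7,0,0,0],
)

```text
time_s: 14.55
tool_pos: [0.6602, 0.0105, 0.0879]
tool_rot: [179.2, -3.1, -0.1]
force: [-0.2, 0.5, 0.9]
grip_width: 0.0154
```

Run:
```python
from h import *
s=optics.read_camera('scene')
cv2.imwrite('pics/s4.png',cv2.resize(s['img'][120:220,180:300],(600,500)))
```

```text
(no output)
```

View pics/s4.png

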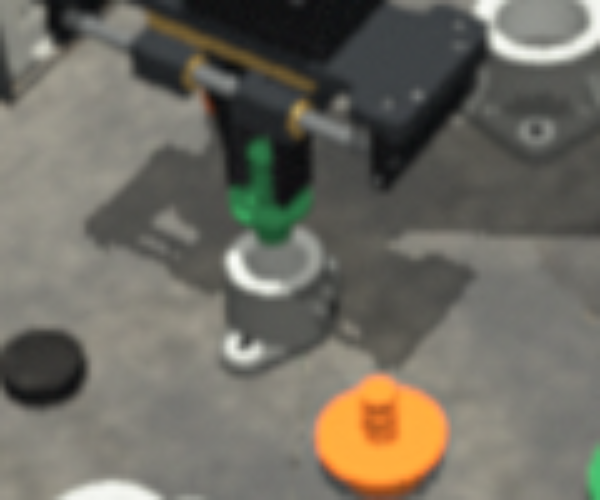

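Plug_30's nose is above the mouth at crop (275,250). Lowering.

arm_command(
  translation=[
    [0,0,1],
    [0,0,1],
    [0,0,0.8],
    [0,0,0.6],
    [0,0,0],
  ],
  twist=[0,0,0,0,0],
)

```text
time_s: 15.22
tool_pos: [0.6626, 0.0101, 0.0528]
tool_rot: [179.2, -3.1, -0.1]
force: [-2.8, -0.7, 5.6]
grip_width: 0.0147
```

arm_command(
  translation=[
    [-0.1,0,0.2],
    [0,0,0],
  ],
  twist=[0,0],
)

```text
time_s: 15.48
tool_pos: [0.6628, 0.0102, 0.0532]
tool_rot: [179.1, -3.2, -0.1]
force: [-1.0, 0.3, -0.4]
grip_width: 0.0151
```

arm_command(
  translation=[
    [0,0,0],
    [0,0,0],
    [0,0,0],
    [0,0,0],
  ],
  twist=[0,0,0,0],
  grip=45,
)

```text
time_s: 15.98
tool_pos: [0.6627, 0.0102, 0.0522]
tool_rot: [179.2, -3.2, -0.1]
force: [-0.3, -0.8, -0.3]
grip_width: 0.038
```

arm_command(
  translation=[
    [0,0,-1.5],
    [0,0,-2],
    [0,0,-2],
    [0,0,-2],
    [0,0,-2],
    [0,0,0],
    [0,0,0],
  ],
  twist=[0,0,0,0,0,0,0],
)

```text
time_s: 16.85
tool_pos: [0.6582, 0.0121, 0.1564]
tool_rot: [179.1, -3.4, -0.1]
force: [-0.2, -0.0, 0.1]
grip_width: 0.039
```

arm_command(
  translation=[
    [-1,0.5,0],
    [-2,1,0],
    [-2.5,1,0],
    [-2.5,1,0],
    [-2.5,1,0],
    [-2.5,1,0],
    [-2.5,1,0],
    [-2,1,0],
    [-1,0.9,0],
    [0,0,0],
  ],
  twist=[0,0,0,0,0,0,0,0,0,0],
)

```text
time_s: 18.1
tool_pos: [0.4548, -0.0775, 0.1362]
tool_rot: [179.2, -2.3, -0.4]
force: [0.5, 0.4, 0.1]
grip_width: 0.0394
```

arm_command(
  translation=[
    [0.9,-0.3,0.5],
    [0.9,-0.2,1],
    [0,0,2],
    [0,0,1.5],
    [0,0,0],
    [0,0,0],
  ],
  twist=[-0.4,0,0,0,0,0],
)

```text
time_s: 18.85
tool_pos: [0.4794, -0.069, 0.084]
tool_rot: [179.5, -2.4, 0.2]
force: [0.1, 0.3, 0.0]
grip_width: 0.0392
```

arm_command(
  translation=[
    [-0.4,0.3,1],
    [0,0,1.5],
    [0,0,1.5],
    [0,0,1],
    [0,0,0],
    [0,0,0],
  ],
  twist=[0,0,0,0,0,0],
)

```text
time_s: 19.6
tool_pos: [0.4775, -0.0732, 0.0308]
tool_rot: [179.4, -2.4, 0.2]
force: [0.7, -0.1, -1.0]
grip_width: 0.0389
```

arm_command(
  translation=[
    [0,0,0.1],
    [0,0,0],
    [0,0,0],
    [0,0,0],
    [0,0,0],
  ],
  twist=[0,0,0,0,0],
  grip=0,
)

```text
time_s: 20.23
tool_pos: [0.4785, -0.0735, 0.031]
tool_rot: [179.3, -2.5, 0.2]
force: [-0.6, 0.3, 0.4]
grip_width: 0.0151
```

arm_command(
  translation=[
    [0,0,-1.5],
    [0,0,-3],
    [0,0,-4],
    [0,0,-3],
    [0.7,-1,0],
    [1.5,-2.5,0],
    [1.5,-3,0],
    [1.5,-3,0],
    [1.5,-3,0],
    [1.5,-3,0],
  ],
  twist=[0,0,0,0,0,0,0,0,0,0],
)

```text
time_s: 21.48
tool_pos: [0.5567, 0.0883, 0.1521]
tool_rot: [179.3, -2.6, 0.0]
force: [0.6, 0.1, 0.4]
grip_width: 0.0152
```

arm_command(
  translation=[
    [1.4,-2,0],
    [1.4,-2,0],
    [1.2,-2,0],
    [0.8,-1.4,0],
    [0.5,-0.8,0],
    [0,0,0],
    [0,0,0],
  ],
  twist=[0,0,0,0,0,0,0],
)

```text
time_s: 22.35
tool_pos: [0.6077, 0.1819, 0.1477]
tool_rot: [179.7, -2.0, 0.5]
force: [0.3, -0.4, -0.6]
grip_width: 0.0151
```

arm_command(
  translation=[
    [0.7,-0.5,0.5],
    [0.7,-0.4,1],
    [0,0,1.5],
    [0,0,1.5],
    [0,0,0],
    [0,0,0],
  ],
  twist=[0.5,0,0,0,0,0],
)

```text
time_s: 23.1
tool_pos: [0.6239, 0.1886, 0.0986]
tool_rot: [179.6, -1.9, -0.2]
force: [0.3, 0.7, 0.2]
grip_width: 0.0151
```

arm_command(
  translation=[
    [0,-0.2,0.5],
    [0,0,0.5],
    [0,0,0],
    [0,0,0],
  ],
  twist=[0,0,0,0],
)

```text
time_s: 23.6
tool_pos: [0.6248, 0.1909, 0.0891]
tool_rot: [179.6, -2.0, -0.2]
force: [0.6, -1.0, -0.5]
grip_width: 0.0148
```

arm_command(
  translation=[
    [0,0,1],
    [0,0,1],
    [0,0,0.7],
    [0,0,0.5],
    [0,0,0],
  ],
  twist=[0,0,0,0,0],
)

```text
time_s: 24.22
tool_pos: [0.6268, 0.1913, 0.0611]
tool_rot: [179.5, -2.2, -0.2]
force: [-0.3, 0.1, -0.2]
grip_width: 0.0152
```

arm_command(
  translation=[
    [-0.1,0,0.3],
    [0,0,0.2],
    [0,0,0],
  ],
  twist=[0,0,0],
)

```text
time_s: 24.6
tool_pos: [0.6271, 0.1913, 0.0604]
tool_rot: [179.4, -2.3, -0.3]
force: [-0.6, -1.4, 1.6]
grip_width: 0.0149
```

arm_command(
  translation=[
    [0,0,0.3],
    [0,0,0],
  ],
  twist=[0,0],
)

```text
time_s: 24.85
tool_pos: [0.6271, 0.1913, 0.0604]
tool_rot: [179.3, -2.3, -0.3]
force: [-1.8, -0.8, 2.1]
grip_width: 0.0151
```

arm_command(
  translation=[
    [0,0,0],
    [0,0,0],
    [0,0,0],
    [0,0,0],
  ],
  twist=[0,0,0,0],
  grip=45,
)

```text
time_s: 25.35
tool_pos: [0.6267, 0.191, 0.0579]
tool_rot: [179.3, -2.2, -0.3]
force: [0.9, 0.1, 0.2]
grip_width: 0.0378
```

arm_command(
  translation=[
    [0,0,-1.5],
    [0,0,-2],
    [0,0,-3],
    [0,0,-2],
    [0,0,0],
    [0,0,0],
  ],
  twist=[0,0,0,0,0,0],
)

```text
time_s: 26.1
tool_pos: [0.6238, 0.1927, 0.15]
tool_rot: [179.3, -2.4, -0.3]
force: [0.8, 0.7, -0.4]
grip_width: 0.0391
```

arm_command(
  translation=[
    [-1,0.2,0],
    [-2,0.4,0],
    [-2.5,0.4,0],
    [-2.5,0.4,0],
    [-2.5,0.4,0],
    [-2.5,0.4,0],
    [-2.5,0.4,0],
    [-2,0.4,0],
    [-1.5,0.3,0],
    [0,0,0],
  ],
  twist=[0,0,0,0,0,0,0,0,0,0],
)

```text
time_s: 27.35
tool_pos: [0.4159, 0.155, 0.1311]
tool_rot: [178.9, -1.2, -0.4]
force: [-0.2, -0.7, 0.6]
grip_width: 0.0392
```

arm_command(
  translation=[
    [0.3,-0.4,0.5],
    [0,0,1.5],
    [0,0,2],
    [0,0,1],
    [0,0,0],
    [0,0,0],
  ],
  twist=[-0.4,0,0,0,0,0],
)

```text
time_s: 28.1
tool_pos: [0.4226, 0.1609, 0.0784]
tool_rot: [179.3, -1.1, 0.0]
force: [0.7, 0.4, -0.4]
grip_width: 0.0392
```

Run:
```python
from h import *
s=optics.read_camera('scene')
cv2.imwrite('pics/s5.png',cv2.resize(s['img'][120:310,160:350],(600,600)))
```

```text
(no output)
```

View pics/s5.png

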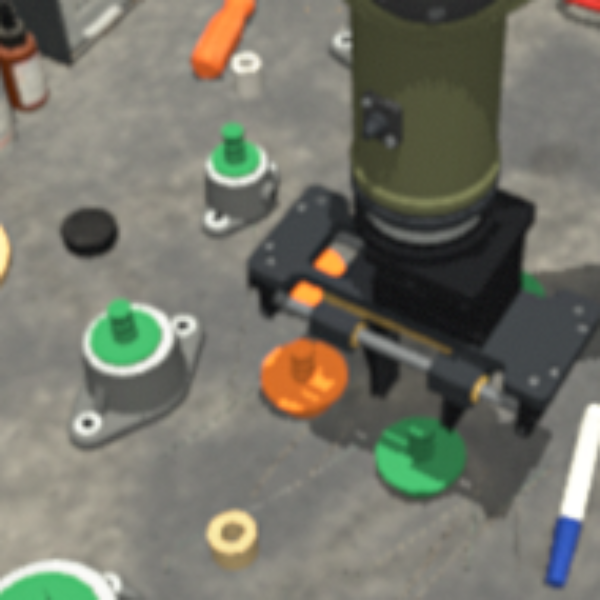

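Plugs 30 and 40 sit flat in their castings. The jaws are over plug_50, the green one at crop (420,455), so I go down on it.

arm_command(
  translation=[
    [-0.2,0.2,1],
    [0,0,1.5],
    [0,0,1.5],
    [0,0,0.7],
    [0,0,0],
    [0,0,0],
  ],
  twist=[0,0,0,0,0,0],
)

```text
time_s: 28.9
tool_pos: [0.423, 0.1568, 0.0307]
tool_rot: [179.1, -1.4, -0.1]
force: [0.0, -0.1, -1.0]
grip_width: 0.0394
```

arm_command(
  translation=[
    [-0.2,-0.2,0.1],
    [0,0,0],
    [0,0,0],
  ],
  twist=[0,0,0],
)

```text
time_s: 29.28
tool_pos: [0.4217, 0.159, 0.0305]
tool_rot: [179.1, -1.5, -0.1]
force: [-0.3, 0.1, 0.9]
grip_width: 0.0387
```

arm_command(
  translation=[
    [0,0,0],
    [0,0,0],
    [0,0,0],
    [0,0,0],
  ],
  twist=[0,0,0,0],
  grip=0,
)

```text
time_s: 29.78
tool_pos: [0.4219, 0.159, 0.0307]
tool_rot: [179.1, -1.5, -0.1]
force: [-0.4, 0.6, 1.2]
grip_width: 0.0149
```

arm_command(
  translation=[
    [0,0,-1.5],
    [0,0,-3],
    [0,0,-4],
    [0,0,-4],
    [0.7,1,-0.5],
    [1.8,3,0],
    [1.8,3,0],
    [1.8,3,0],
    [1.8,3,0],
    [1.8,3,0],
  ],
  twist=[0,0,0,0,0,0,0,0,0,0],
)

```text
time_s: 31.02
tool_pos: [0.5154, -0.0048, 0.1635]
tool_rot: [178.9, -1.1, 0.2]
force: [0.1, 0.2, -0.1]
grip_width: 0.015
```

arm_command(
  translation=[
    [1.8,3,0],
    [1.8,3,0],
    [1.8,3,0],
    [1.8,3,0],
    [1.6,3,0],
    [1.4,2.4,0],
    [0.7,1.2,0],
    [0,0,0],
    [0,0,0],
  ],
  twist=[0,0,0,0,0,0,0,0,0],
)

```text
time_s: 32.15
tool_pos: [0.6227, -0.202, 0.1485]
tool_rot: [179.4, 0.2, -0.1]
force: [0.1, -0.0, -0.1]
grip_width: 0.0151
```

arm_command(
  translation=[
    [0.8,0,0.5],
    [0.8,0,1],
    [0,0,1.5],
    [0,0,2],
    [0,0,0],
    [0,0,0],
  ],
  twist=[0,0,0,0,0,0],
)

```text
time_s: 32.9
tool_pos: [0.6386, -0.1996, 0.0943]
tool_rot: [179.4, 0.3, 0.1]
force: [1.1, 0.4, 0.1]
grip_width: 0.0146
```

arm_command(
  translation=[
    [0,0.3,0.5],
    [0,0,0.3],
    [0,0,0],
    [0,0,0],
  ],
  twist=[0,0,0,0],
)

```text
time_s: 33.4
tool_pos: [0.6392, -0.2035, 0.0871]
tool_rot: [179.3, 0.2, 0.1]
force: [-0.4, 0.5, 0.2]
grip_width: 0.0154
```

arm_command(
  translation=[
    [-0.1,0,1],
    [0,0,0.8],
    [0,0,0.7],
    [0,0,0.5],
    [0,0,0.2],
    [0,0,0],
  ],
  twist=[0,0,0,0,0,0],
)

```text
time_s: 34.15
tool_pos: [0.638, -0.2038, 0.0568]
tool_rot: [179.2, 0.2, 0.1]
force: [-0.0, 0.0, -0.2]
grip_width: 0.0153
```

arm_command(
  translation=[
    [0,0,0.2],
    [0,0,0],
  ],
  twist=[0,0],
)

```text
time_s: 34.4
tool_pos: [0.6385, -0.2038, 0.0566]
tool_rot: [179.2, 0.2, 0.1]
force: [1.3, 0.6, -0.9]
grip_width: 0.0151
```

arm_command(
  translation=[
    [0,0,0],
    [0,0,0],
    [0,0,0],
    [0,0,0],
  ],
  twist=[0,0,0,0],
  grip=45,
)

```text
time_s: 34.9
tool_pos: [0.638, -0.2037, 0.055]
tool_rot: [179.2, 0.3, 0.1]
force: [-0.6, 0.0, -0.7]
grip_width: 0.0376
```

arm_command(
  translation=[
    [0,0,-1.5],
    [0,0,-2],
    [0,0,-3],
    [0,0,-4],
    [0,0,-4],
    [-3,2,0],
    [-3,2,0],
    [-3,2,0],
    [-3,2,0],
    [0,0,0],
  ],
  twist=[0,0,0,0,0,0,0,0,0,0],
)

```text
time_s: 36.15
tool_pos: [0.52, -0.282, 0.222]
tool_rot: [178.8, -0.6, 0.3]
force: [-0.5, -1.2, 1.2]
grip_width: 0.0393
```

Run:
```python
from h import *
C={n:optics.read_camera(n) for n in('scene','top')}
K={'30':(.661,.011,.046),'40':(.6253,.191,.054),'50':(.6385,-.2028,.05),'60':(.538,.3855,.06),'70':(.441,.0243,.024)}
for g,(x,y,z) in K.items():
    px={};d=[]
    for n in C:
        b=min((circ(onplane(C[n],k,z)) for k in greens(C[n])),key=lambda q:np.hypot(q[0]-x,q[1]-y)); px[n]=proj(C[n],[b[0],b[1],z]); d.append(round(2e3*b[2],1))
    P,e=tri(C['scene'],px['scene'],C['top'],px['top']); print(g,np.round((P-[x,y,z])*1e3,1),'gap',round(e*1e3,1),d)
a=cv2.resize(C['scene']['img'][90:370,130:410],(400,400),interpolation=cv2.INTER_CUBIC); b=cv2.resize(C['top']['img'][90:290,110:460],(400,229))
b=np.vstack([b,np.zeros((171,400,3),np.uint8)]); cv2.imwrite('pics/s6.png',np.hstack([a,b]))
```

```text
30 [ 1.3 -0.3  2.8] gap 2.6 [np.float64(39.3), np.float64(33.8)]
40 [ 1.1  1.5 -0.3] gap 2.2 [np.float64(44.7), np.float64(43.1)]
50 [-0.4  0.7  0.5] gap 1.3 [np.float64(54.6), np.float64(54.0)]
60 [ 0.3  1.5 -1.3] gap 2.4 [np.float64(64.6), np.float64(64.0)]
70 [ 0.2  0.  -4.7] gap 1.8 [np.float64(78.3), np.float64(75.8)]
```

View pics/s6.png

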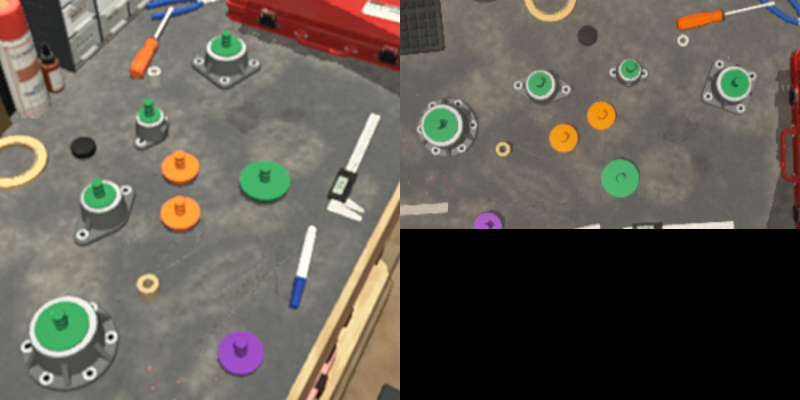

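Plugs 40, 50 and 60 are home and plug_70 hasn't moved. The plug_30 height reading is biased by its stem, so I check it close up.

Run:
```python
from h import *
C={n:optics.read_camera(n) for n in('scene','top')}
a=C['scene']['img'][155:205,210:260]; b=C['top']['img'][127:177,286:336]; c=C['scene']['img'][205:265,175:235]
f=lambda i:cv2.resize(i,(260,260),interpolation=cv2.INTER_CUBIC)
cv2.imwrite('pics/s7.png',np.hstack([f(a),f(b),f(c)])); print(telemetry.get_obs()['time_s'])
```

```text
36.35
```

View pics/s7.png

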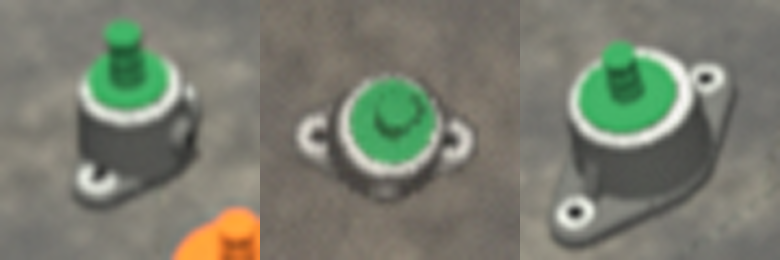

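```bash
python3 -c "
from cell import env; print(env.sign_off())"
```

```text
the job is handed in; nothing more can be done
None
```

All four plugs (30, 40, 50 and 60) are in their matching castings, nose down and released. The job is handed in at about 36 s of the 104 s allowed. Plug_70 was left standing, and the orange and purple look-alikes were not touched.

**Last checks:**
- **Position and height:** the two-view measurement puts plugs 40, 50 and 60 within 2 mm of the bore axis. Their flange tops are within 1.5 mm of the seated height.
- **Plug_30:** its height read 2.8 mm high, which disagrees with the rest. Its two views also gave different flange diameters (39.3 and 33.8 mm), because the stem distorts its outline in the scene view. The close crop shows it flat on the face, and the tool height just before release gave 22 mm, the seated value. I took it as home.
- **Plug_70:** it measured within 0.2 mm sideways of where it started. Its height read 4.7 mm low, as it did in the first measurement.
- **Tool tilt:** the tool drifted up to about 3° off vertical during the moves. The plugs look flat and upright in the final pictures.

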